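# Roll a hybridisation bottle up its dock and close the keeper

### The job

With the fingertips behind it, gently push the amber bottle that lies at the foot of the metal dock up the ramp, never letting it get away from you or run back down, until it drops into the seat against the end stop. Then push the small steel keeper arm at the side of the dock round behind the bottle as far as it will go. Do not pick the bottle up, and leave the upright tube, the small dye bottle and the timer standing where they are.

Things in the scene. Friction and masses are not known exactly. Their poses are not given: they have to be found in the camera images.
- ramp: Fixed aluminium docking ramp, 252 (x) x 176 (y) mm; pose varies. Origin: centre of its underside; x points up the ramp to the end stop, y to its left (keeper side), z up. A 9 degree slope rises from x = -117 mm to a crest at x = 72.5, z = 39; then a flat seat at z = 36 up to the stop's face at x = 110.5 (stop top z = 70). Side rails, 160 apart inside, 8 thick, rise 10 above slope and seat.
- slope (a point): Middle of the crest of the slope (ramp x = 72.5 mm, z = 39 mm). x axis up the slope, y left, z out of the slope surface. Across the foot, 168 mm down the slope from here, is the upper face of a lip 8 mm high and 6 mm thick that the bottle starts against.
- seat (a point): Where the middle of the bottle is when it is docked: ramp x = 85 mm, y = 0, z = 61 mm (25 mm above the seat); axes as the ramp's. The bottle has about 0.5 mm of play there.
- bottle: Bottle lying across the ramp: 150 mm long, a white cap 50 mm across and 22 long at each end (it rolls on these), amber barrel 45 mm across between. 0.2 to 0.4 kg. Origin: its middle, on the axis; y is the long axis. Starts at the foot, 150 mm down-slope from the crest. Let go, it rolls back; above 0.28 m/s it is running away: push at about 0.05. Past the crest it drops into the seat and stays.
- keeper (a joint): Angle of a flat steel arm on an upright pin left of the dock, rad, positive anticlockwise from above. At 0 it points down the ramp and 0.5 rad outwards, at 0.5 straight down the ramp (ramp -x), at its end stop 2.07 straight across (ramp -y) behind the docked bottle: closed. Starts at 0 to 0.4. Friction 0.03 N m keeps it where it is left.
- keeper_pivot (a point): Axis of the keeper's pin, half-way up the arm: ramp x = 46 mm, y = 96 mm, z = 67 mm. The hub has 9 mm radius.
- keeper_tip (a point): Rounded end of the keeper arm, half-way up it, 57.5 mm from the pin's axis. The arm is 7 mm thick and 16 mm high (z = 59 to 75 mm).
- tube: Upright clear tube with a red cap, 33 mm across, 111 mm high, standing loose to the left of the foot of the dock. Origin: centre of its underside. Leave alone.
- dye_bottle: Small upright bottle with a pale cap, 32 mm across, 62 mm high, standing loose to the right of the dock. Origin: centre of its underside. Leave alone.
- timer: White bench timer lying loose to the right, 67 x 63 x 19 mm. Origin: centre of its underside. Leave alone.
Not all that is in view belongs to the job. Several things have the shape of the bottle; the one meant has the colours described above.

How it is judged:
By the outcome, as a careful person would: the job done as asked, in the order asked, and still so for the second after the job is handed in, with the robot touching nothing.
It also fails if it takes over 54 s, if anything falls off the work surface, if the arm or the gripper's body presses on something with over 40 N, if the wrist force passes 120 N, or if a joint passes its speed limit or range.

### The arm

A 7-joint arm with a two-finger parallel gripper is mounted at the origin on a cart in front of the work surface, level with it; the furniture and walls round the work are solid. World frame = base frame: x ahead of the robot, y to its left, z up, the work surface at z = 0. Lengths are in mm, angles in rad, forces in N, time in s.
With the tool pointing down it reaches from about 400 to 875 mm from the base axis. Payload 19.3 kg.
Tool frame: the origin (TCP) lies at the very end of the fingers, on their centre line; the grasp point (between the pads) lies 19 mm behind it (grip_point_offset is the z of the grasp point in the tool frame, in mm); z points along the fingers, y is the line along which they close (so a half turn about z gives the same grasp; the last joint's range is limited). The gripper opens to 85 mm and grips with 20 to 120 N. Pads are 22 mm wide; open, the fingers measure 114 mm over their backs; the gripper's body (76 mm by 85 mm) begins 54 mm behind the grasp point. The pads swing forward as they close: fully open they stand 13 mm farther back than shut.
Start: joints at [1.104, 0.521, -0.036, 1.599, 0.021, 1.021, -0.113], TCP at [241.515, -576.442, 231.291] pointing down, gripper open.
Joint ranges: [-2.91, 2.91], [-0.3, 2.13], [-1.5, 1.42], [0.17, 2.43], [-1.26, 4.41], [0.16, 1.93], [-2.52, 2.52]. Speed limits (rad/s): [1.89, 1.89, 2.39, 2.39, 3.01, 3.01, 3.01].

### API

Orientations are given as a 3x3 rotation matrix whose columns are the frame's x, y, z axes.
In Python, from workcell import movep, movel, goto_joints, open_gripper, clamp, wait, inverse_kinematics, read_state, camera, PlanningError, finish_job, grip_point_offset gives the robot as it stands. Calls block until the motion is done:
- movep(position, orientation): joint-space move of the TCP to a pose.
- movel(position, frame=None, max_speed=150, guard=None): straight line of the TCP; frame=None keeps the orientation; max_speed is the mean speed in mm/s. With guard (N) it stops when the force on the tool has changed by that much, and returns True; else False.
- goto_joints(angles): joint-space move.
- open_gripper() and clamp(): open the fingers fully, or close them until they stop; the grip force is fixed at half the most.
- wait(seconds).
- inverse_kinematics(position, orientation): joint angles nearest the present ones, or None.
- read_state(): the state.
- camera(name): name is "scene" or "top" or "wrist"; returns a dict with "image" (420x560x3 uint8, blue, green, red), "range_z" (420x560 float32, mm along the optical axis (not along the pixel's ray), 0 where there is no reading), "fx", "fy", "cx", "cy" (pixels), "cam_to_world" (4x4, takes a point from camera to world coordinates). Camera axes: x right, y up, looking along -z (the intrinsics and any distortion apply to the point x, -y, -z); pixel columns grow to the right and rows downward; lengths in mm; the calibration is good to about 2 mm. A picture is of the moment at which its call begins.
A pose or a line that the arm cannot do raises PlanningError and nothing moves.
- finish_job(): hands the job in; it is judged then, once.
The state is a dict: "time": time; "qpos": joint angles; "qvel": joint speeds; "joint_efforts": joint torques, N m; "eef_pos": TCP position; "tool_rot": TCP orientation; "ft_force": force on the tool from outside, world axes, zero at the start; "torque": the same for the moment, N m; "finger_gap": finger opening in mm; "gripper_force": force on a finger pad.
Only numpy, scipy, OpenCV 4.12 (cv2) and the standard library are available. Lean on these libraries where they do the work, as an engineer would, in place of code of your own. Each camera call takes 0.05 s, during which the arm holds its last target. There are 200 camera calls.

## Working session

There is one attempt and no reset: what is moved stays moved. The work goes in short steps, each a Python script; the robot and the scene stay as the last script left them, time stands still between calls to the robot, and variables do not carry over. Pictures are saved under pics/ and viewed, at most 10 in all, crops included, and the job is handed in when it is done.

```bash
mkdir -p pics; ls; python3 - <<'E'
from workcell import *
import cv2,pickle,numpy as np
d={}
for n in("scene","top"):
    c=camera(n);d[n]=c;cv2.imwrite(f"pics/{n}0.png",c["image"])
    print(n,{k:v for k,v in c.items() if k not in("image","range_z")})
pickle.dump(d,open("c0.pkl","wb"));s=read_state();print(s["time"],s["tool_rot"],grip_point_offset)
E
```

```text
pics
scene {'fx': 475.82834153769005, 'fy': 475.82834153769005, 'cx': 285.4113145143407, 'cy': 210.42147523232882, 'cam_to_world': array([[-8.74167895e-01,  2.39771034e-01, -4.22303614e-01,
         1.18737711e+02],
       [-4.85474961e-01, -4.53007545e-01,  7.47728712e-01,
         7.67459116e+02],
       [-1.20230373e-02,  8.58658265e-01,  5.12407485e-01,
         6.62116416e+02],
       [ 0.00000000e+00,  0.00000000e+00,  0.00000000e+00,
         1.00000000e+00]])}
top {'fx': 382.83670131601554, 'fy': 382.83670131601554, 'cx': 276.2029137745854, 'cy': 211.3026776749581, 'cam_to_world': array([[ 4.69549220e-04,  9.91271063e-01, -1.31838760e-01,
         4.44291158e+02],
       [-9.99985142e-01,  1.18144532e-03,  5.32157857e-03,
        -5.68563066e+01],
       [ 5.43088713e-03,  1.31834302e-01,  9.91256890e-01,
         1.05335534e+03],
       [ 0.00000000e+00,  0.00000000e+00,  0.00000000e+00,
         1.00000000e+00]])}
0.1 [[ 9.22280173e-01  3.86521762e-01 -4.58663069e-04]
 [ 3.86522025e-01 -9.22279754e-01  8.82757249e-04]
 [-8.18107754e-05 -9.91432886e-04 -9.99999505e-01]] -18.700000000000003
```

View pics/scene0.png

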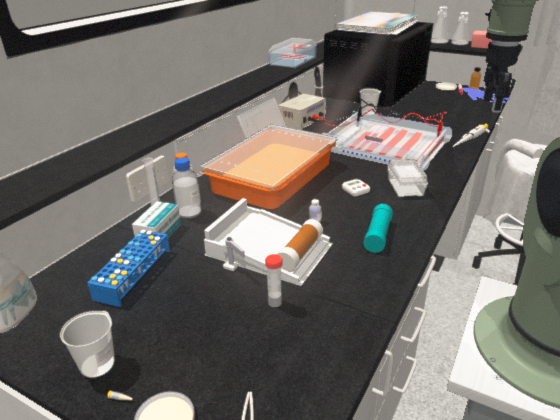

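View pics/top0.png

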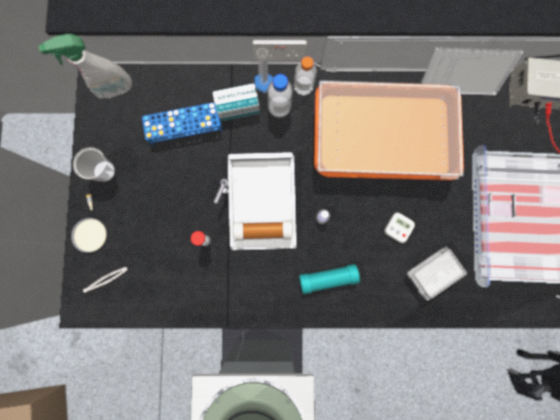

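The dock lies in the top view at about cols 228–297, rows 153–248. The bottle is at its foot (264,230), the keeper at (221,190), the tube at (200,239), the dye bottle at (323,216) and the timer at (400,228). I'll enlarge the dock and get its depth.

```bash
cat > h.py <<'E'
import numpy as np
def cloud(c):
    z=c["range_z"];v,u=np.mgrid[:z.shape[0],:z.shape[1]]
    p=np.stack([(u-c["cx"])/c["fx"]*z,-(v-c["cy"])/c["fy"]*z,-z],-1)
    T=c["cam_to_world"];w=p@T[:3,:3].T+T[:3,3];w[z==0]=np.nan;return w
def pix(c,w):
    T=c["cam_to_world"];p=(np.atleast_2d(w)-T[:3,3])@T[:3,:3]
    return np.c_[c["cx"]+c["fx"]*p[:,0]/-p[:,2],c["cy"]+c["fy"]*p[:,1]/p[:,2]]
E
python3 - <<'E'
import pickle,cv2,numpy as np
from h import *
np.set_printoptions(precision=0,suppress=True,linewidth=200)
d=pickle.load(open("c0.pkl","rb"))
W={n:cloud(d[n]) for n in d}
im=d["top"]["image"][145:255,185:335];cv2.imwrite("pics/tc.png",cv2.resize(im,None,fx=5.3,fy=5.3,interpolation=cv2.INTER_CUBIC))
im=d["scene"]["image"][190:310,195:340];cv2.imwrite("pics/sc.png",cv2.resize(im,None,fx=5,fy=5,interpolation=cv2.INTER_CUBIC))
T=W["top"]
for r in range(148,256,5): print(r,T[r,224:304:4,2])
print(T[200,[226,230,262,295]],T[[155,170,230,245],262])
for n,(u,v) in dict(tube=(197,239),dye=(323,216),timer=(400,228)).items(): print(n,T[v,u])
E
```

```text
148 [-4. -3. -1. -1. -1. -2. -2. -2. -1. -0. -2. -2. -0.  2. -5.  0.  0. -1. -1. -3.]
153 [-2. -2. -2. -1. -4. -2. -1. -4. -3. -1.  2.  2. -1. -1. 68. 70. 70. -0. -0. -1.]
158 [-1.  2. 70. 69. 68. 71. 66. 66. 70. 66. 66. 67. 60. 60. 60. 61. 59. 42.  0. -3.]
163 [-1. -1. 40. 33. 37. 36. 32. 36. 33. 34. 39. 37. 34. 37. 34. 33. 37. 45. -4. -1.]
168 [ 1.  1. 37. 35. 36. 37. 34. 36. 36. 36. 37. 38. 34. 33. 36. 36. 36. 44. -2. -2.]
173 [ 1.  2. 35. 36. 40. 36. 36. 34. 38. 36. 37. 35. 33. 39. 36. 34. 40. 45. -1. -1.]
178 [ 2. -2. 38. 38. 39. 37. 38. 35. 39. 34. 39. 31. 37. 37. 37. 35. 37. 43. -5. -2.]
183 [81. 62. 35. 33. 35. 34. 34. 35. 33. 37. 37. 34. 34. 33. 37. 37. 32. 45.  3. -3.]
188 [57. 20. 32. nan 32. 32. 33. 35. 33. 33. 32. 29. 31. 33. 35. 29. 31. 40. -0. -1.]
193 [-1.  0. 36. 26. 30. 34. 32. 32. 31. 27. 30. 29. 31. 32. 30. 33. 28. 42.  1.  3.]
198 [ 0.  1. 41. 31. 31. 29. 28. 29. 29. 28. 29. 29. 29. 30. 30. 28. 29. 40. -2. -1.]
203 [-2. -1. 35. 28. 24. 28. 25. 23. 28. 28. 32. 25. 30. 26. 25. 28. 29. 35. -5.  0.]
208 [-1. -1. 32. 26. 25. 22. 23. 20. 25. 21. 25. 22. 23. 24. 23. 26.
[... 321 characters left out ...]
60. 61. 59. 61. 61. 63. 66. 19.  1. -2.]
233 [-0. -4. 21. 65. 64. 60. 61. 59. 59. 61. 59. 61. 58. 59. 60. 63. 62. 12. -1. -2.]
238 [-2. -4. 24. 55. 56. 50. 47. 51. 45. 47. 47. nan 47. 44. 47. 48. 54.  9. -3.  3.]
243 [-3.  2. 18.  9.  9.  6.  8.  9.  9.  9.  8. 11. 11.  9.  6. 11.  8.  9. -1. -2.]
248 [-3. -6.  3.  5.  3.  7.  3.  0.  3.  5.  5.  3.  6.  6. -0. -0.  3.  1.  2. -0.]
253 [ 0. -2. -1.  1.  1. -3. -1. -3. -1. -4. -2.  0. -0.  2.  3. -0. -2. -1. -0.  0.]
[[ 615.   77.    4.]
 [ 610.   62.   37.]
 [ 612.  -24.   27.]
 [ 616. -115.    0.]] [[725. -25.  69.]
 [694. -24.  33.]
 [527. -25.  61.]
 [491. -24.  10.]]
tube [501. 133. 109.]
dye [ 564. -184.   63.]
timer [ 537. -399.   17.]
```

View pics/tc.png

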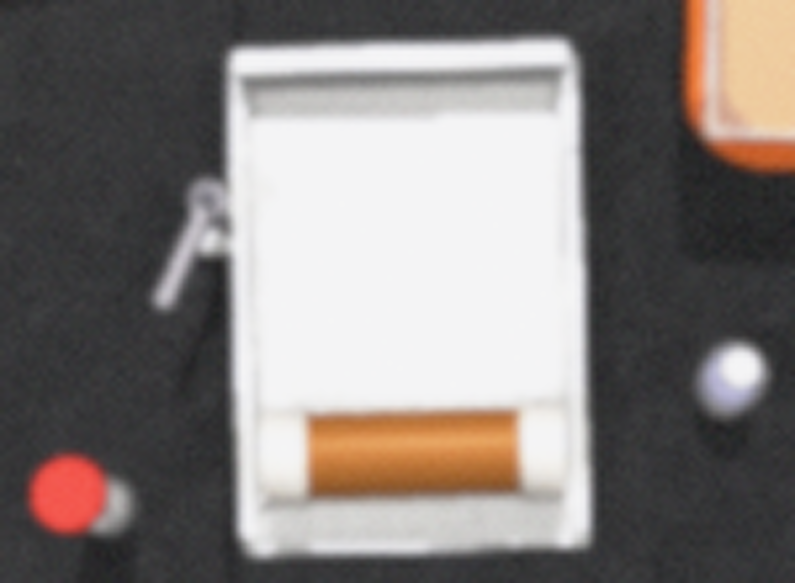

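View pics/sc.png

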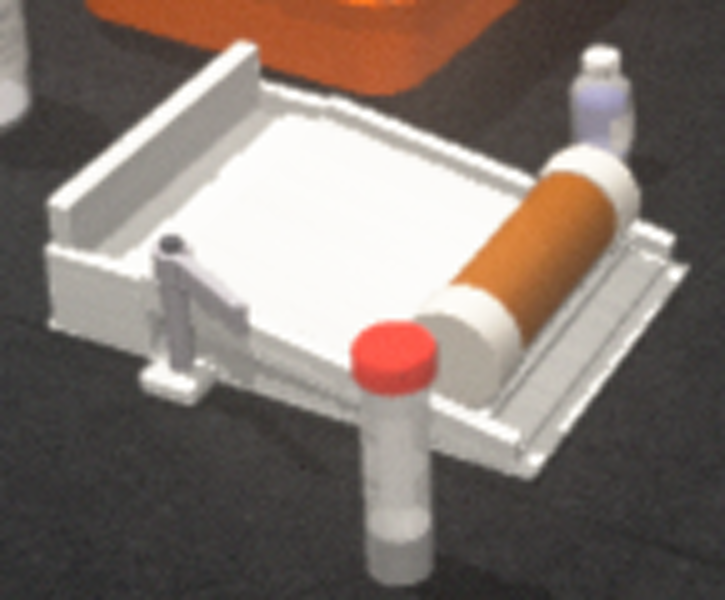

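The top crop shows the stop's upper back corners at crop pixels (228,48) and (577,42), the foot corners at (243,556) and (590,547), the pin at (207,193) and the keeper tip at (163,302). In the scene crop the rear-left bottom corner is (50,325), the foot corners are (527,478) and (688,265), and the keeper tip is (242,312). I'll fit the pose to these.

```bash
cat > fit.py <<'E'
import pickle,numpy as np
from scipy.optimize import least_squares
from h import *
np.set_printoptions(precision=1,suppress=True,linewidth=200)
d=pickle.load(open("c0.pkl","rb"))
o=lambda p,s,off:(np.array(p,float)+.5)/s-.5+off
top=o([(228,48),(577,42),(243,556),(590,547),(207,193)],5.3,(185,145))
topP=[(126,88,70),(126,-88,70),(-126,88,2),(-126,-88,2),(46,96,78)]
sc=o([(50,325),(527,478),(688,265),(172,242)],5,(195,190))
scP=[(126,88,0),(-126,88,0),(-126,-88,0),(46,96,78)]
def w(q,P):
    c,s=np.cos(q[2]),np.sin(q[2]);P=np.array(P,float)
    return np.c_[q[0]+c*P[:,0]-s*P[:,1],q[1]+s*P[:,0]+c*P[:,1],P[:,2]]
res=lambda q,a=1,b=1:np.r_[a*(pix(d["top"],w(q,topP))-top).ravel()*2.7,b*(pix(d["scene"],w(q,scP))-sc).ravel()*1.6]
for a,b in((1,1),(1,0),(0,1)):
    r=least_squares(lambda q:res(q,a,b),[610,-24,0],x_scale=[10,10,.1],loss="soft_l1");print(r.x[:2],round(r.x[2],4),res(r.x,a,b))
    if a==b: q=r.x
def tip(t): return (46+57.5*np.cos(np.pi-.5+t),96+57.5*np.sin(np.pi-.5+t),75)
tt=o([(163,302)],5.3,(185,145));ts=o([(242,306)],5,(195,190))
for t in(0,.1,.2,.3,.4): print(t,w(q,[tip(t)]),pix(d["top"],w(q,[tip(t)]))-tt,pix(d["scene"],w(q,[tip(t)]))-ts)
W=cloud(d["top"])
print("rail/tube/dye in ramp:",[(np.array([[np.cos(q[2]),np.sin(q[2])],[-np.sin(q[2]),np.cos(q[2])]])@(np.array(p)-q[:2])) for p in((501,133),(564,-184))])
pts=W[223:240,236:292].reshape(-1,3);pts=pts[pts[:,2]>55];print("bottle",np.nanmean(pts,0),"slope dy",np.polyfit(pts[:,1],pts[:,0],1))
flat=W[166:180,236:290].reshape(-1,3);print(np.nanmean(flat,0))
E
python3 fit.py
```

```text
[608. -23.] 0.0217 [-1.3 -3.4  0.5 -3.8  0.3 -1.4 -2.7 -0.5  0.4  1.3  1.4  0.2  2.4  1.7  2.1  2.5  1.  -0.6]
[606.5 -23.3] 0.0226 [-1.2 -1.8  0.7 -2.4  0.7  0.2 -2.3  0.9  0.6  2.9  0.   0.   0.   0.   0.   0.   0.  -0. ]
[611.7 -23.9] 0.0337 [-0.  -0.  -0.  -0.   0.  -0.  -0.  -0.   0.  -0.  -0.3 -0.   1.4  0.  -0.2  0.9 -0.5 -1.3]
0 [[600.8 100.4  75. ]] [[-2.  -0.5]] [[-0.5  0.6]]
0.1 [[598.4  95.2  75. ]] [[-0.   0.4]] [[ 1.8 -0.4]]
0.2 [[596.6  89.7  75. ]] [[2.1 1.2]] [[ 3.9 -1.5]]
0.3 [[595.3  84.1  75. ]] [[4.2 1.7]] [[ 5.9 -2.6]]
0.4 [[594.5  78.4  75. ]] [[6.4 1.9]] [[ 7.6 -3.9]]
rail/tube/dye in ramp: [array([-103.6,  158.3]), array([ -47.4, -160. ])]
bottle [527.3 -28.7  60.4] slope dy [ -0.  526.6]
[686.  -25.   35.9]
```

```bash
cat >> h.py <<'E'
Q=np.array([608.,-23.3,.024])
def R2():
    c,s=np.cos(Q[2]),np.sin(Q[2]);return np.array([[c,-s,0],[s,c,0],[0,0,1.]])
def W(p): return np.array([Q[0],Q[1],0])+R2()@np.array(p,float)
def rot(a=0):
    c,s=np.cos(Q[2]+a),np.sin(Q[2]+a);return np.array([[c,s,0],[s,-c,0],[0,0,-1.]])
E
python3 - <<'E'
from workcell import *
from h import *
import cv2,pickle
try:
    movep(W([-145,0,160]),rot()); movel(W([-145,0,22]),max_speed=120)
except PlanningError as e: print(e)
s=read_state();print(s["time"],s["eef_pos"],s["ft_force"],s["qpos"],s["finger_gap"])
d={n:camera(n) for n in("scene","top","wrist")};pickle.dump(d,open("c1.pkl","wb"))
a=cv2.resize(d["scene"]["image"][190:310,235:380],(580,480),interpolation=cv2.INTER_CUBIC)
cv2.imwrite("pics/s1.png",a)
E
```

```text
3.5417 [463.35420817 -26.813804    22.5075496 ] [ 0.48584794  0.06774303 -0.34871239] [ 0.04199197  0.63835192 -0.14615731  2.1471786   0.24230858  0.37023645
 -1.84895624] 85.53404577526965
```

View pics/s1.png

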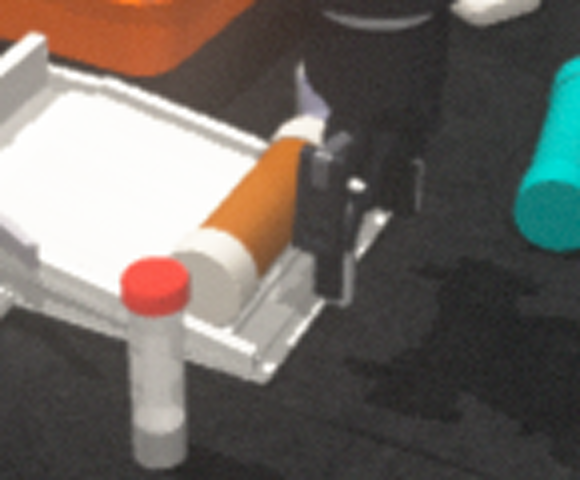

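The gripper is behind the bottle and clear of it. The near fingertip is at crop (333,300), about scene (318,265). I'll check its height and then push in stages.

```bash
python3 - <<'E'
from h import *
import pickle
np.set_printoptions(precision=1,suppress=True)
d=pickle.load(open("c1.pkl","rb"));c=d["scene"];C=cloud(c)
inv=lambda p:(np.array(p)-[Q[0],Q[1],0])@R2()
for z in(22,35): print(z,[pix(c,W([x,y,z]))[0] for x,y in((-145,50),(-134,57),(-156,57))])
for v,u in((250,317),(255,318),(260,318),(263,318),(264,319),(240,312),(245,313)): print(v,u,inv(C[v,u]))
E
```

```text
22 [array([317.3, 270.6]), array([311.4, 271. ]), array([320.7, 273.9])]
35 [array([317.5, 265.8]), array([311.5, 266.2]), array([320.8, 269. ])]
250 317 [-153.7   74.9   95.4]
255 318 [-149.4   59.1   71.1]
260 318 [-149.1   57.6   57. ]
263 318 [-149.    56.9   48.6]
264 319 [-151.   56.   46.]
240 312 [-140.5   71.4  113.8]
245 313 [-134.7   52.8   87.9]
```

```bash
cat >> h.py <<'E'
def bottle(c):
    C=cloud(c);im=c["image"].astype(int);m=(im[...,2]>im[...,0]+60)&(C[...,2]>40)&(C[...,2]<110)
    p=(C[m]-[Q[0],Q[1],0])@R2();p=p[(abs(p[:,0])<130)&(abs(p[:,1])<75)]
    return p.mean(0).round(1),np.polyfit(p[:,1],p[:,0],1).round(3),len(p)
E
python3 - <<'E'
from workcell import *
from h import *
import cv2,pickle
def rep():
    s=read_state();print(round(s["time"],2),s["eef_pos"].round(1) if hasattr(s["eef_pos"],"round") else s["eef_pos"],np.round(s["ft_force"],2));print(bottle(camera("scene")))
rep()
movel(W([-118,0,13]),max_speed=50);rep()
t=np.tan(np.radians(9))
movel(W([-60,0,13+58*t]),max_speed=40);rep()
c=camera("scene");cv2.imwrite("pics/s2.png",cv2.resize(c["image"][180:310,190:380],(760,520),interpolation=cv2.INTER_CUBIC))
E
```

```text
3.69 [463.3 -26.9  22.5] [ 1.33 -0.84 -0.27]
(array([-83.5,   9.1,  58.6]), array([ -0.15, -82.11]), 422)
4.46 [489.8 -26.2  12.9] [ 0.12 -0.51 -0.03]
(array([-77.9,  27.3,  59.8]), array([ -0.117, -74.671]), 122)
6.12 [547.3 -24.5  22.2] [-6.92  1.16  7.08]
(array([-33.6,  12.2,  64.4]), array([  0.246, -36.661]), 79)
```

View pics/s2.png

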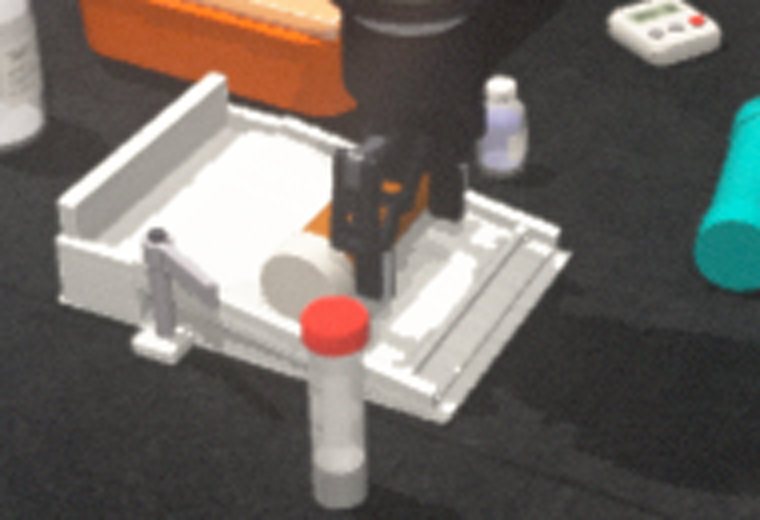

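The bottle is moving up squarely with both fingers behind it. The 7 N is the rubber pads' friction. I'll carry on over the crest.

```bash
python3 - <<'E'
from workcell import *
from h import *
import cv2,pickle
def rep():
    s=read_state();print(round(s["time"],2),np.round((s["eef_pos"]-np.array([Q[0],Q[1],0]))@R2(),1),np.round(s["ft_force"],2));print(bottle(camera("scene")))
t=np.tan(np.radians(9))
movel(W([26,0,13+144*t]),max_speed=40);rep()
movel(W([47,0,37]),max_speed=25,guard=30);rep()
c=camera("scene");cv2.imwrite("pics/s3.png",cv2.resize(c["image"][180:310,190:380],(760,520),interpolation=cv2.INTER_CUBIC))
E
```

```text
8.55 [25.9  0.  35.8] [-4.15 -0.21  3.64]
(array([45.7, -7.7, 73.7]), array([ 0.242, 47.606]), 124)
9.59 [46.9 -0.  37. ] [ 0.08  0.23 -0.44]
(array([72.9, -3.2, 74.5]), array([ 0.234, 73.648]), 142)
```

View pics/s3.png

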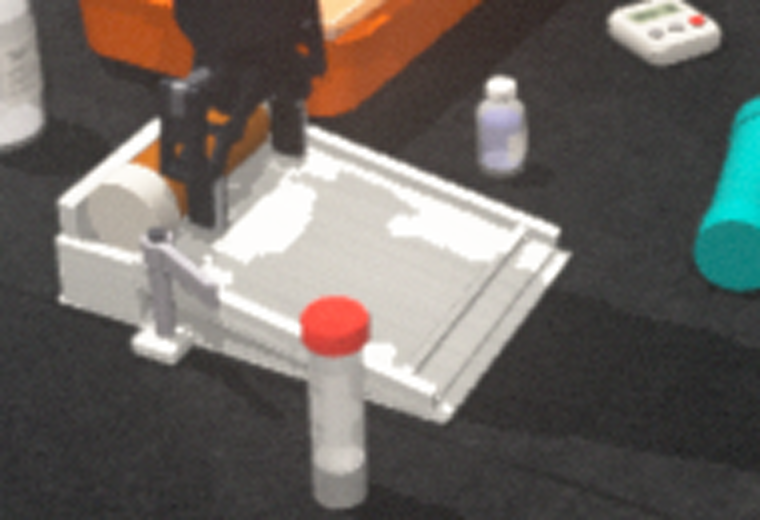

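The bottle has dropped into the seat against the stop and the finger force is about 0. Next I'll retreat, close the fingers and swing the keeper.

```bash
python3 - <<'E'
from workcell import *
from h import *
import cv2,pickle
P=np.array([46,96.])
def c(t,r=38,hx=11,hy=14.5):
    a=np.pi-.5+t;u=np.array([np.cos(a),np.sin(a)]);n=np.array([-u[1],u[0]])
    return np.r_[P+r*u-(3.5+hx*abs(n[0])+hy*abs(n[1]))*n,54]
def rep():
    s=read_state();print(round(s["time"],2),np.round((s["eef_pos"]-np.array([Q[0],Q[1],0]))@R2(),1),np.round(s["ft_force"],2))
movel(W([25,0,40]));movel(W([15,0,150]),max_speed=200)
k=camera("top");print(bottle(k))
clamp()
movep(W([8,155,150]),rot());movel(W([8,155,54]),max_speed=120);rep()
pickle.dump({n:camera(n) for n in("scene","top")},open("c2.pkl","wb"))
for t in(.3,.65,1.0,1.3,1.6,1.85,2.07):
    g=movel(W(c(t)),max_speed=50,guard=15);rep()
    if g: print("guard",t);break
else: print(movel(W(c(2.07)+[8,0,0]),max_speed=20,guard=8));rep()
k=camera("scene");cv2.imwrite("pics/s4.png",cv2.resize(k["image"][180:310,190:380],(760,520),interpolation=cv2.INTER_CUBIC))
E
```

```text
h.py:18: RuntimeWarning: Mean of empty slice.
  return p.mean(0).round(1),np.polyfit(p[:,1],p[:,0],1).round(3),len(p)
  ret = um.true_divide(
Traceback (most recent call last):
  File "h.py", line 18, in bottle
    return p.mean(0).round(1),np.polyfit(p[:,1],p[:,0],1).round(3),len(p)
                              ~~~~~~~~~~^^^^^^^^^^^^^^^^^
TypeError: expected non-empty vector for x
```

The gripper hid the bottle from the top camera, so that check stopped the script. I'll continue from here.

```bash
cat > k.py <<'E'
from workcell import *
from h import *
import cv2,pickle
P=np.array([46,96.])
def c(t,r=38,hx=11,hy=14.5):
    a=np.pi-.5+t;u=np.array([np.cos(a),np.sin(a)]);n=np.array([-u[1],u[0]])
    return np.r_[P+r*u-(3.5+hx*abs(n[0])+hy*abs(n[1]))*n,54]
def rep():
    s=read_state();print(round(s["time"],2),np.round((s["eef_pos"]-np.array([Q[0],Q[1],0]))@R2(),1),np.round(s["ft_force"],2))
def snap(f):
    k=camera("scene");cv2.imwrite(f,cv2.resize(k["image"][180:310,190:380],(760,520),interpolation=cv2.INTER_CUBIC))
E
python3 - <<'E'
from k import *
rep();clamp()
movep(W([8,155,150]),rot());movel(W([8,155,54]),max_speed=120);rep()
d={n:camera(n) for n in("scene","top")};pickle.dump(d,open("c2.pkl","wb"))
try: print([bottle(d[n]) for n in d])
except Exception as e: print(e)
for t in(.3,.65,1.0,1.3,1.6,1.85,2.07):
    g=movel(W(c(t)),max_speed=50,guard=15);rep()
    if g: print("guard",t);break
else: print(movel(W(c(2.07)+[8,0,0]),max_speed=20,guard=8));rep()
snap("pics/s4.png")
E
```

```text
10.74 [ 14.5   0.  148.7] [-0.15  0.11  0.55]
13.12 [  8.5 155.   54.7] [ 0.32 -0.24  0.19]
[(array([ 73.8, -32. ,  75.5]), array([-0.211, 67.053]), 169), (array([83. , -1.2, 78.8]), array([4.0000e-03, 8.3051e+01]), 608)]
14.03 [ 12.7 123.2  54. ] [ 1.04  0.12 -0.4 ]
14.48 [  5.5 109.2  54.1] [-0.09  0.93  0.91]
14.9 [ 2.3 96.1 54. ] [0.13 0.22 0.17]
15.31 [ 4.1 83.2 54. ] [-0.44  0.44 -0.81]
15.74 [11.1 70.7 53.9] [-0.59  0.61 -0.46]
16.15 [20.8 62.4 53.9] [-0.99  0.2  -0.5 ]
16.53 [31.7 57.8 53.9] [-0.11  1.03 -0.02]
True
16.8 [32.9 58.  53.4] [-0.29  0.84  0.66]
```

View pics/s4.png

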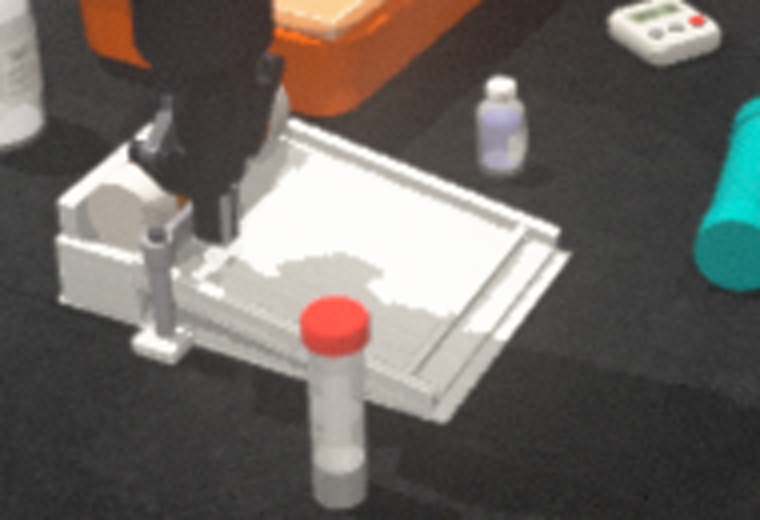

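The keeper is across behind the bottle and the guard tripped where the end stop was expected. I'll give one firmer push to confirm, back off and look.

```bash
python3 - <<'E'
from k import *
print(movel(W(c(2.07)+[7,0,0]),max_speed=15,guard=15));rep()
movel(W([5,55,54]),max_speed=60);movel(W([-20,30,160]),max_speed=150)
movep(W([-150,-60,220]),rot());rep()
d={n:camera(n) for n in("scene","top")};pickle.dump(d,open("c3.pkl","wb"));print([bottle(d[n]) for n in d])
a=cv2.resize(d["scene"]["image"][190:310,195:295],(480,576),interpolation=cv2.INTER_CUBIC)
b=cv2.resize(d["top"]["image"][145:255,190:250],(314,576),interpolation=cv2.INTER_CUBIC)
cv2.imwrite("pics/s5.png",np.hstack([a,b]))
for n in d: print(n,[((t),pix(d[n],W([46+57.5*np.cos(np.pi-.5+t),96+57.5*np.sin(np.pi-.5+t),75])).round(1)) for t in(1.9,2.07)])
E
```

```text
True
17.12 [32.8 58.  52.7] [-2.75  0.46  1.53]
19.35 [-149.8  -59.9  219.8] [-0.06  0.42  0.25]
[(array([77.2, -0.1, 76.9]), array([-1.1000e-02,  7.7246e+01]), 506), (array([82.9, -1. , 79. ]), array([7.0000e-03, 8.2888e+01]), 593)]
scene [(1.9, array([[247.2, 227.3]])), (2.07, array([[243.7, 226.1]]))]
top [(1.9, array([[245.8, 185. ]])), (2.07, array([[246.1, 181.3]]))]
```

View pics/s5.png

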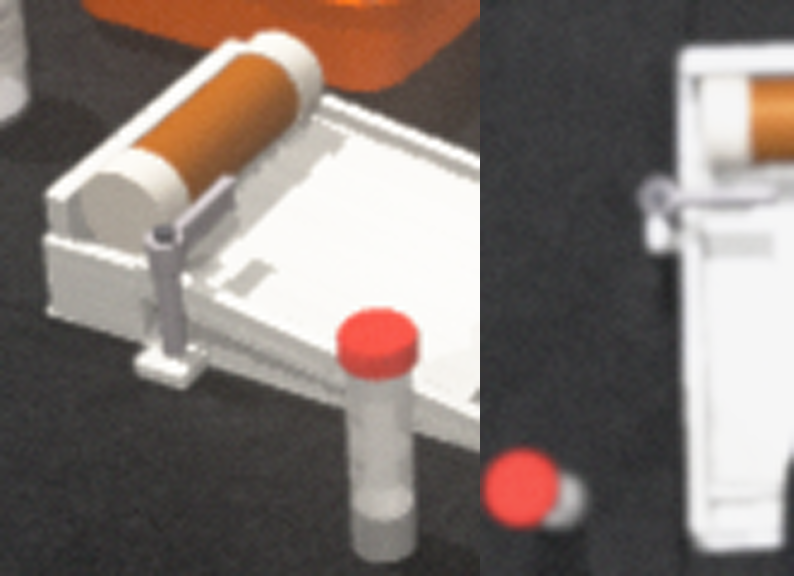

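The bottle sits in the seat against the stop. In the top view the keeper runs straight across from the pin at (656,193) to (780,193), so it is closed. The tube hasn't moved and the robot is clear.

```bash
python3 -c "
from workcell import *
print(finish_job(),read_state()['time'])"
```

```text
the job is handed in; nothing more can be done
the job is handed in; nothing more can be done
```

The amber bottle is in the seat against the end stop and the keeper is swung round to its stop behind it. I handed the job in at about 19 s of the 54 s allowed, without touching the tube, dye bottle or timer.

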